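Shut the serviced fume box and present the spent filter

TASK

Two identical fume-filter boxes with hinged covers stand on the soldering bench. First press the cover that stands ajar fully down until its catch snaps and holds it shut. Then lift the cover of the other box well back so that it stays open, draw the filter plate out of it by its tab, and finish holding the plate level, about a hand's breadth above the middle of the empty flat tray - do not put it down or let go, leave the other small things on the bench where they are, and leave the first cover shut.

Things in the scene. Friction and masses are not known exactly. Their poses are not given: they have to be found in the camera images.
- fresh_box: Fume box just serviced, its cover ajar at the start. Fixed grey sheet-metal box, open on top, 120 x 120 mm, walls 4 mm, rim 86 mm above the worktop. Origin: centre of its underside. z up, +y to its hinge side (left), -x to its louvred side (to the robot, turned up to 0.25 rad); a hose stub sticks out 22 mm at +x. The boxes stand in either order.
- fresh_cover (a joint): Cover angle, rad: 0 shut, grows as it lifts, stop at 2.0; starts 0.5 to 0.9. Steel plate 120 mm along the hinge, 128 mm from hinge to free (right, -y) edge, 4 mm thick, top 90 mm above the worktop when shut. A stiff hinge: it stays at any angle. Below 0.07 a catch resists (5 to 8 N at mid-plate), snaps at 0.03 and pulls it to 0. Lifting it off the catch takes about 5 N at the fin.
- fresh_hinge (a point): Point on the hinge line of fresh_cover, in the middle of its length: 58 mm to +y of the box centre, 88 mm above the worktop. The hinge line runs along the box's x. Axes as the box.
- fresh_fin (a point): Centre of the top face of the black grip fin on fresh_cover. The fin stands square on the plate, 103 mm from the hinge line: 14 mm thick along the hinge direction (box x), 28 mm long across it, its top 28 mm above the plate's top face. It turns with the cover.
- due_box: The other fume box, same as fresh_box in every measure, its cover shut at the start; it holds the spent filter plate. Origin and axes as fresh_box.
- due_cover (a joint): Angle of the cover of due_box: same cover, hinge, friction, catch and signs as fresh_cover; starts at 0 (shut).
- due_hinge (a point): Point on the hinge line of due_cover, in the middle of its length, as fresh_hinge.
- due_fin (a point): Centre of the top face of the grip fin on due_cover, as fresh_fin.
- filter: Spent filter plate, hidden in due_box under its cover: aluminium frame with paper pleats, 100 x 100 x 30 mm, 0.1 to 0.2 kg, loose with 6 mm play all round, on a bed 25 mm above the worktop. Black pull tab upright in the middle of its top: 12 mm thick in x, 40 mm long in y, 30 to 55 mm above the underside. Origin: centre of its underside; axes as the box. The like plate in fresh_box is fixed.
- dust_tray: Empty flat blue tray, fixed, 94 (x) x 112 (y) mm, rim 17 mm high, nearer the robot than the boxes. Origin: centre of its underside, z up.
- bench_block: Flat steel block 64 x 64 x 16 mm, loose; leave it alone. Origin: centre of its underside.
- needle_valve: Small brass valve, 32 x 66 x 24 mm, lying loose; leave it alone. Origin: centre of its underside.
- charcoal: Black charcoal block 48 x 70 x 28 mm, loose; leave it alone. Origin: centre of its underside.

How it is judged:
On the way, in this order (a step that is already met when the one before it is completed fails the run):
1. the cover that stood ajar is pressed down and held shut by its catch (value of joint fresh_cover below 0.02 rad), for 0.3 s.
2. the cover of the other box is lifted well back (value of joint due_cover above 1.3 rad), for 0.2 s.
3. the filter plate is drawn up clear of its box (height (world z) of filter above 0.09 m and contact force between filter and the fingers above 0.5 N), for 0.2 s.
At the end, for the whole second after the job is handed in: The fingers hold the filter plate still over the tray: centre within 35 mm of the tray's, underside 50 to 200 mm above the worktop, tilted under 0.25 rad, touching neither tray nor box; first cover shut (below 0.02 rad), the other open (above 1.2 rad) (horizontal distance between filter and dust_tray below 0.035 m and height (world z) of filter between 0.05 and 0.2 m and angle between filter's own z axis and vertical below 0.25 rad and contact force between filter and the fingers above 0.5 N and contact force between filter and dust_tray below 0.1 N and contact force between filter and due_box below 0.1 N and contact force between filter and fresh_box below 0.1 N and linear speed of filter below 0.03 m/s and value of joint due_cover above 1.2 rad and value of joint fresh_cover below 0.02 rad); the arm keeps its last pose, push and grip.
It fails at once if a small loose thing is knocked away (distance of any of needle_valve, bench_block, charcoal from where it was at the start of the episode above 0.03 m).
It also fails if it takes over 67 s, if anything falls off the work surface, if the arm or the gripper's body presses on something with over 40 N, if the wrist force passes 120 N, or if a joint passes its speed limit or range.

ROBOT

A 6-joint arm with a two-finger parallel gripper is mounted at the origin on a cart in front of the work surface, level with it; the furniture and walls round the work are solid. World frame = base frame: x ahead of the robot, y to its left, z up, the work surface at z = 0. Lengths are in m, angles in rad, forces in N, time in s.
With the tool pointing down it reaches from about 0.25 to 0.725 m from the base axis. Payload 4 kg.
Tool frame: the origin (TCP) lies on the centre line of the jaws, within the pads' length; the fingertips stand tip_reach ahead of it and the grasp point (between the pads) lies 5 mm behind it (tip_reach is the distance from the TCP to the fingertips, in m); z points along the fingers, y is the direction in which the jaws open and shut (so a half turn about z gives the same grasp; the last joint's range is limited). The gripper opens to 85 mm and grips with 20 to 120 N. Pads are 22 mm wide; open, the fingers measure 114 mm over their backs; the gripper's body (76 mm by 85 mm) begins 54 mm behind the grasp point. The pads swing forward as they close: fully open they stand 13 mm farther back than shut.
Start: joints at [-1.16, 0.241, 0.005, 1.335, 0, 1.571], TCP at [0.2, -0.458, 0.245] pointing down, gripper open.
Joint ranges: [-2.72, 2.72], [-1.05, 1.87], [-1.09, 1.28], [-1.99, 2.15], [-1.42, 1.44], [-3.14, 3.14]. Speed limits (rad/s): [2.79, 2.79, 3.14, 3.14, 3.14, 3.14].

INTERFACE

Orientations are given as a unit quaternion [x, y, z, w].
In Python, from workcell import * gives the robot as it stands.
- The arm moves only by the tool arm_command, never from a script. Its arguments are lists of equal length, an entry for each row: "translation": the shift along the tool's x, y, z in cm, a list of three; "turn": the turn about the tool's z in rad; "hand": the closure, from 0 (fully open) to 1 (shut). In form: {"translation": [[x, y, z], ...], "turn": [turn, ...], "hand": [hand, ...]}. A call has 1 to 5 rows; each row is the pose to reach, as a shift and turn from the pose commanded when the call began, along the tool's axes at that moment; what a row does not reach only later rows make up. A row lasts 1/12 s, in which the tool goes at most 41.7 mm and 7.16 degrees, less where a joint would pass 70% of its speed; a pose out of reach is approached as far as the arm can. A call with a gripper value outside its range is refused whole. The fingers move at their own pace and stop on an object; the grip force is fixed at half the most. Time passes only in rows, so rows that repeat a pose let the fingers close. It gives the time, the measured TCP pose, the force and the opening at its end, in the units of the state.
- get_obs(): the state, without advancing time (a new reading comes with each control period).
- camera(name): name is "scene" or "top"; returns (picture, depth): 480x640x3 uint8, red, green, blue; 480x640 float32, m along the optical axis (not along the pixel's ray), 0 where there is no reading.
- camera_info(name): a dict with "mtx" (3x3 intrinsics, pixels), "world_to_cam" (4x4, takes a point from world to camera coordinates). Camera axes: x right, y down, z forward; pixel columns grow to the right and rows downward; lengths in m; the calibration is good to about 2 mm. A picture is of the moment at which its call begins. camera_info takes no time and is no camera call.
- job_done(): hands the job in, once; it reports no verdict.
Trained networks look in the newest picture that a camera, given by its name, has taken for a name from the list of things; names that differ only in an ending like _2 or _b are one class to them, and where a whole thing is asked for, a point or a joint stands for the part that bears it (a point fixed in the world has none). Each returns a list of dicts, best first, with "conf" (0 to 1); they miss things now and then, are a little off and sometimes report something else, mostly with a low value. They report only what shows in the picture. A call takes as long as a camera call.
- search_frame(camera, name): "location" ([row, column] in pixels, amid what is visible of it).
- spot_point(camera, name): "location" ([row, column] in pixels: a listed point, or the origin of a listed thing).
The state is a dict: "clock": time; "joint_pos": joint angles; "joint_vel": joint speeds; "tau": joint torques, N m; "eef_pos": TCP position; "tool_rot": TCP orientation; "ft_force": force on the tool from outside, world axes, zero at the start; "ft_torque": the same for the moment, N m; "grip_width": finger opening in m.
Only numpy, scipy, OpenCV 4.12 (cv2) and the standard library are available. Lean on these libraries where they do the work, as an engineer would, in place of code of your own. Each camera call takes 0.05 s, during which the arm holds its last target. There are 200 camera calls.

## Working session

There is one attempt and no reset: what is moved stays moved. The work goes in short steps, Python scripts to look and compute and a tool call to move; the robot and the scene stay as the last step left them, time stands still between calls to the robot, and variables do not carry over. Pictures are saved under pics/ and viewed, about 8 in all and at most 12, crops included, and the job is handed in when it is done.

Besides the shell and the picture viewer there is one more tool, called after "Call:" as a command line: name --pt "numbers of a row" for each row, then --argument value for the rest. arm_command: Moves the arm, as the interface text tells. Its arguments: {"type":"object","properties":{"translation":{"type":"array","items":{"type":"array","items":{"type":"number"}}},"turn":{"type":"array","items":{"type":"number"}},"hand":{"type":"array","items":{"type":"number"}}},"required":["translation","turn","hand"]}

```bash
mkdir -p pics
cat > h.py <<'E'
from workcell import *
import numpy as np, cv2
def unproj(cam,depth,rc,z=None,win=2):
    ci=camera_info(cam);K=np.array(ci["mtx"]);T=np.linalg.inv(np.array(ci["world_to_cam"]))
    r,c=rc; ray=np.linalg.inv(K)@[c,r,1]
    if z is None:
        r,c=int(round(r)),int(round(c));p=depth[r-win:r+win+1,c-win:c+win+1];p=p[p>0]
        d=np.median(p) if len(p) else 0
    else:
        d=(z-T[2,3])/(T[2,:3]@ray)
    return T[:3,:3]@(ray*d)+T[:3,3]
def save(img,n): cv2.imwrite(f"pics/{n}.png",cv2.cvtColor(img,cv2.COLOR_RGB2BGR))
E
python3 - <<'E'
from h import *
o=get_obs();print(o)
for cam in("top","scene"):
    im,d=camera(cam);save(im,cam+"0");np.save(cam+"0.npy",d)
    ci=camera_info(cam);print(cam,np.linalg.inv(ci["world_to_cam"]).round(3).tolist(),np.array(ci["mtx"]).round(1).tolist())
    for n in["fresh_box","due_box","fresh_fin","due_fin","fresh_hinge","due_hinge","dust_tray","bench_block","needle_valve","charcoal"]:
        for r in spot_point(cam,n)[:2]:
            print(cam,n,round(r["conf"],2),np.round(r["location"]),unproj(cam,d,r["location"]).round(3))
E
```

```text
{'clock': 0.0, 'joint_pos': array([-1.16001174e+00,  2.41407508e-01,  3.74018078e-03,  1.33519923e+00,
        2.85594209e-05,  1.57078894e+00]), 'joint_vel': array([-0.0020477 ,  0.0002027 ,  0.00066038,  0.00017388,  0.00064169,
       -0.00190406]), 'tau': array([-2.40055961e-04, -3.72316968e+01,  2.52408350e+01,  1.68969721e-02,
       -1.60763102e-05,  6.98686016e-07]), 'eef_pos': array([ 0.19943425, -0.45785483,  0.24442175]), 'tool_rot': array([ 9.78979776e-01,  2.03954716e-01, -1.97129728e-04, -1.01627138e-03]), 'ft_force': array([ 0.37530778,  0.56446439, -0.50651687]), 'ft_torque': array([ 0.00567415, -0.01372106,  0.00472514]), 'grip_width': 0.08555450370919339}
top [[0.097, -0.974, 0.204, 0.357], [-0.995, -0.096, 0.015, 0.04], [0.005, -0.204, -0.979, 0.933], [0.0, 0.0, 0.0, 1.0]] [[463.7, 0.0, 314.7], [0.0, 463.7, 241.7], [0.0, 0.0, 1.0]]
top fresh_box 0.74 [196. 276.] [0.593 0.127 0.154]
top fresh_box 0.47 [309. 263.] [0.404 0.142 0.016]
top due_box 0.67 [216. 411.] [ 0.6   -0.123  0.09 ]
top due_box 0.27 [167. 267.] [0.637 0.146 0.179]
top fresh_fin 0.97 [166. 267.] [0.
[... 676 characters left out ...]
fresh_box 0.62 [274. 236.] [0.576 0.192 0.058]
scene fresh_box 0.62 [252. 212.] [0.64  0.201 0.088]
scene due_box 0.73 [239. 323.] [ 0.584 -0.087  0.038]
scene fresh_fin 0.64 [203. 226.] [0.675 0.13  0.168]
scene due_fin 0.97 [190. 332.] [ 0.697 -0.252  0.088]
scene fresh_hinge 0.91 [252. 214.] [0.634 0.202 0.089]
scene due_hinge 0.66 [218. 312.] [ 0.616 -0.084  0.086]
scene dust_tray 0.71 [237. 322.] [ 0.587 -0.087  0.044]
scene dust_tray 0.7 [275. 364.] [ 0.439 -0.064  0.008]
scene bench_block 0.9 [321. 313.] [0.386 0.167 0.019]
scene bench_block 0.6 [217. 313.] [ 0.614 -0.082  0.088]
scene needle_valve 0.74 [296. 322.] [0.449 0.068 0.004]
scene charcoal 0.7 [345. 253.] [0.409 0.301 0.02 ]
```

View pics/top0.png

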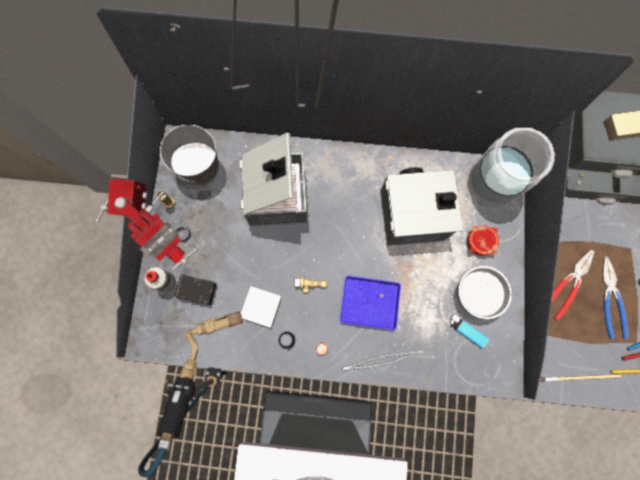

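View pics/scene0.png

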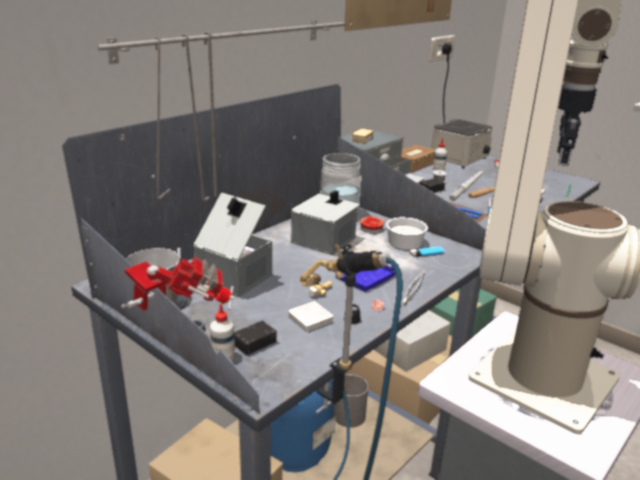

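```bash
cat >> h.py <<'E'
def cloud(cam,d):
    ci=camera_info(cam);K=np.array(ci["mtx"]);T=np.linalg.inv(np.array(ci["world_to_cam"]))
    r,c=np.mgrid[:480,:640];P=np.stack([c,r,np.ones_like(c)],-1)@np.linalg.inv(K).T*d[...,None]
    P=P@T[:3,:3].T+T[:3,3];P[d<=0]=np.nan;return P
E
python3 - <<'E'
from h import *
d=np.load("top0.npy");P=cloud("top",d)
def rect(m,n):
    q=P[m][:,:2].astype(np.float32);r=cv2.minAreaRect(q*1000);print(n,m.sum(),np.round(r[0],1),np.round(r[1],1),round(r[2],1),"zmed",np.nanmedian(P[m][:,2]).round(4));return r
m=np.zeros((480,640),bool);m[160:250,375:480]=1
z=P[...,2]
mc=m&(abs(z-.09)<.006)&(P[...,0]<.69)
mc=cv2.morphologyEx(mc.astype(np.uint8),cv2.MORPH_OPEN,np.ones((5,5)))>0
rect(mc,"due cover")
mf=m&(z>.108)&(z<.13);rect(mf,"due fin");print(P[mf].mean(0).round(4))
# fresh
m[:]=0;m[125:225,235:312]=1
mc=m&(z>.093)&(z<.24)
q=P[mc];
# ransac plane
rng=np.random.default_rng(0);best=None
for _ in range(300):
    a=q[rng.choice(len(q),3,False)];n=np.cross(a[1]-a[0],a[2]-a[0]);n/=np.linalg.norm(n)+1e-12
    k=abs((q-a[0])@n)<.003
    if best is None or k.sum()>best.sum():best=k
c=q[best].mean(0);n=np.linalg.svd(q[best]-c)[2][2];n*=np.sign(n[2]);print("fresh plane",c.round(3),n.round(3),"angle",np.arccos(n[2]),"yaw hinge",np.arctan2(n[1],n[0]))
print("zrange",q[best].min(0).round(3),q[best].max(0).round(3))
f=q[(q-c)@n>.02];print("fin",len(f),f.mean(0).round(4),f.max(0).round(4),((f-c)@n).max())
m[:]=0;m[265:340,330:410]=1
mt=m&(z>.011)&(z<.03);rect(mt,"tray rim")
for n,rs in dict(bb=(285,330,235,285),ch=(270,310,175,220),nv=(275,295,290,330)).items():
    m[:]=0;m[rs[0]:rs[1],rs[2]:rs[3]]=1;rect(m&(z>.009)&(z<.05),n)
# walls, tall things
for rc in[(150,548),(250,535),(330,525),(135,535),(150,500),(170,560),(280,483),(130,190),(195,125),(230,150),(40,120)]:print(rc,P[rc].round(3))
for rc in[(300,130),(250,530),(300,528),(380,528)]:print([P[rc[0],rc[1]+k].round(3).tolist() for k in(-8,0,8)])
E
```

```text
due cover 3907 [ 628.9 -144.1] [120.3 133.4] 10.4 zmed 0.0895
due fin 128 [ 636.4 -185.1] [15.  28.8] 7.3 zmed 0.1167
[ 0.6352 -0.1839  0.1161]
fresh plane [0.637 0.152 0.137] [-0.108  0.677  0.728] angle 0.755433337249801 yaw hinge 1.7292848952123094
zrange [0.573 0.101 0.093] [0.704 0.207 0.179]
fin 120 [0.6393 0.1429 0.1811] [0.6476 0.1558 0.1903] 0.030917707949584053
tray rim 319 [438.9 -66.9] [112.2  94. ] 87.7 zmed 0.0159
bb 1065 [409.1 148.2] [64.1 64.1] 77.3 zmed 0.0157
ch 884 [429.5 279.5] [71.  47.5] 83.3 zmed 0.0266
nv 268 [460.1  55. ] [64.5 26.4] 87.0 zmed 0.0162
(150, 548) [ 0.729 -0.35   0.152]
(250, 535) [ 0.566 -0.374  0.052]
(330, 525) [ 0.414 -0.373  0.011]
(135, 535) [ 0.755 -0.326  0.153]
(150, 500) [ 0.718 -0.261  0.158]
(170, 560) [ 0.696 -0.375  0.145]
(280, 483) [ 0.502 -0.284  0.025]
(130, 190) [0.738 0.322 0.073]
(195, 125) [0.573 0.395 0.141]
(230, 150) [0.512 0.336 0.153]
(40, 120) [0.797 0.396 0.264]
[[0.393, 0.4, 0.062], [0.396, 0.4, 0.024], [0.398, 0.394, -0.002]]
[[0.576, -0.371, 0.001], [0.571, -0.374, 0.03], [0.564, -0.373, 0.065]]
[[0.473, -0.368, -0.001], [0.472, -0.374, 0.022], [0.469, -0.374, 0.056]]
[[0.318, -0.369, 0.0], [0.32, -0.375, 0.022], [0.323, -0.375, 0.053]]
```

```bash
python3 -c "
import workcell
print([ (k,getattr(workcell,k)) for k in dir(workcell) if not k.startswith('_')])"; ls -la
```

```text
[('Unreachable', <class 'workcell.Unreachable'>), ('camera', <function make.<locals>.drawn_camera at 0x7ff81b550180>), ('camera_info', <function make.<locals>.<lambda> at 0x7ff81b550720>), ('get_obs', <function make.<locals>.<lambda> at 0x7ff81b550680>), ('job_done', <function connect.<locals>.done at 0x7ff81b4c37e0>), ('search_frame', <function make.<locals>.keyed.<locals>.call at 0x7ff81b550860>), ('spot_point', <function make.<locals>.keyed.<locals>.call at 0x7ff81b5509a0>), ('tip_reach', 0.014)]
total 2424
drwxr-xr-x  3 agent agent    4096 Dec  5 14:13 .
drwxr-xr-x 23 root  root     4096 Dec  5 14:12 ..
-rw-r--r--  1 agent agent     783 Dec  5 14:13 h.py
drwxr-xr-x  2 agent agent    4096 Dec  5 14:13 pics
-rw-r--r--  1 agent agent 1228928 Dec  5 14:13 scene0.npy
-rw-r--r--  1 agent agent 1228928 Dec  5 14:12 top0.npy
```

Call:
arm_command --pt "0 0 -3" --pt "0 0 -6" --pt "0 0 -8" --pt "0 0 -8" --pt "0 0 -8" --turn '[0, -0.1, -0.2, -0.325, -0.325]' --hand '[1, 1, 1, 1, 1]'

```text
clock: 1.52
eef_pos: [0.2, -0.4592, 0.327]
tool_rot: [0.933, 0.361, 0.0, 0.002]
ft_force: [-0.1, 0.4, 0.3]
grip_width: 0.0255
```

Call:
arm_command --pt "4 -0.9 0" --pt "8 -1.7 0" --pt "12 -2.6 0" --pt "16 -3.4 0" --pt "20 -4.3 0" --turn '[0, 0, 0, 0, 0]' --hand '[1, 1, 1, 1, 1]'

```text
clock: 1.93
eef_pos: [0.3193, -0.2905, 0.3243]
tool_rot: [0.934, 0.358, -0.0, -0.001]
ft_force: [0.9, 0.7, -0.3]
grip_width: -0.0001
```

Call:
arm_command --pt "4 -0.9 0" --pt "8 -1.7 0" --pt "12 -2.6 0" --pt "16 -3.4 0" --pt "20 -4.3 0" --turn '[0, 0, 0, 0, 0]' --hand '[1, 1, 1, 1, 1]'

```text
clock: 2.35
eef_pos: [0.4388, -0.1242, 0.3245]
tool_rot: [0.934, 0.358, -0.001, -0.0]
ft_force: [0.2, 0.4, 0.0]
grip_width: -0.0001
```

Call:
arm_command --pt "4 -0.9 0" --pt "8 -1.7 0" --pt "12 -2.6 0" --pt "16 -3.4 0" --pt "20 -4.3 0" --turn '[0, 0, 0, 0, 0]' --hand '[1, 1, 1, 1, 1]'

```text
clock: 2.77
eef_pos: [0.5583, 0.0418, 0.3242]
tool_rot: [0.934, 0.358, -0.001, -0.0]
ft_force: [0.8, -0.9, -0.0]
grip_width: -0.0002
```

Call:
arm_command --pt "3 -0.6 0" --pt "6 -1.2 0" --pt "8.9 -1.8 0" --pt "8.9 -1.8 0" --pt "8.9 -1.8 0" --turn '[-0.12, -0.24, -0.36, -0.48, -0.6]' --hand '[1, 1, 1, 1, 1]'

```text
clock: 3.18
eef_pos: [0.6121, 0.115, 0.3223]
tool_rot: [0.783, 0.621, -0.002, -0.001]
ft_force: [-0.1, -0.2, 1.1]
grip_width: 0.0001
```

Call:
arm_command --pt "0 0 2" --pt "0 0 4" --pt "0 0 6" --pt "0 0 6" --pt "0 0 6" --turn '[-0.12, -0.24, -0.36, -0.4, -0.4]' --hand '[1, 1, 1, 1, 1]'

```text
clock: 3.6
eef_pos: [0.6103, 0.1127, 0.2621]
tool_rot: [0.647, 0.762, -0.002, -0.002]
ft_force: [0.1, -0.2, 0.5]
grip_width: 0.0003
```

Call:
arm_command --pt "0 0 2" --pt "0 0 4" --pt "0 0 6" --pt "0 0 7" --pt "0 0 8" --turn '[0, 0, 0, 0, 0]' --hand '[1, 1, 1, 1, 1]'

```text
clock: 4.02
eef_pos: [0.6115, 0.1129, 0.1844]
tool_rot: [0.647, 0.762, -0.0, -0.0]
ft_force: [0.4, 0.1, 0.8]
grip_width: -0.0002
```

Call:
arm_command --pt "0 0 1" --pt "0 0 2" --pt "0 0 3" --pt "0 0 4" --pt "0 0 5" --turn '[0, 0, 0, 0, 0]' --hand '[1, 1, 1, 1, 1]'

```text
clock: 4.43
eef_pos: [0.612, 0.113, 0.1348]
tool_rot: [0.647, 0.763, 0.0, 0.0]
ft_force: [0.8, 0.3, 0.6]
grip_width: -0.0
```

Call:
arm_command --pt "0 0 0.5" --pt "0 0 1" --pt "0 0 1.5" --pt "0 0 2" --pt "0 0 2.3" --turn '[0, 0, 0, 0, 0]' --hand '[1, 1, 1, 1, 1]'

```text
clock: 4.85
eef_pos: [0.6117, 0.113, 0.1118]
tool_rot: [0.646, 0.763, -0.0, -0.0]
ft_force: [0.3, 0.7, 0.6]
grip_width: -0.0003
```

Call:
arm_command --pt "0 0 0.3" --pt "0 0 0.6" --pt "0 0 0.8" --pt "0 0 1.0" --pt "0 0 1.0" --turn '[0, 0, 0, 0, 0]' --hand '[1, 1, 1, 1, 1]'

```text
clock: 5.27
eef_pos: [0.612, 0.1129, 0.1039]
tool_rot: [0.646, 0.763, 0.001, 0.001]
ft_force: [-2.4, -1.3, 7.6]
grip_width: -0.0005
```

Run:
```python
from h import *
im,d=camera("top");P=cloud("top",d);save(im[120:260,220:360].repeat(4,0).repeat(4,1),"top1")
m=np.zeros((480,640),bool);m[125:225,235:312]=1
for r in spot_point("top","fresh_fin")[:2]:print(r["conf"],r["location"],unproj("top",d,r["location"]).round(3))
print(get_obs()["ft_force"],get_obs()["eef_pos"])
```

```text
[-2.21926753 -1.36359111  9.01851244] [0.61206454 0.1128939  0.10390382]
```

View pics/top1.png

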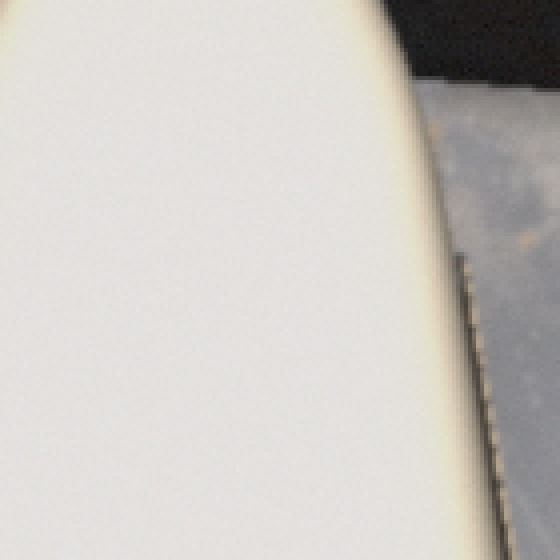

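Call:
arm_command --pt "0 0 0.2" --pt "0 0 0.3" --pt "0 0 0.4" --pt "0 0 0.4" --pt "0 0 0.4" --turn '[0, 0, 0, 0, 0]' --hand '[1, 1, 1, 1, 1]'

```text
clock: 5.78
eef_pos: [0.6122, 0.1129, 0.1035]
tool_rot: [0.646, 0.763, 0.001, 0.001]
ft_force: [-9.6, -3.0, 23.9]
grip_width: -0.0001
```

Call:
arm_command --pt "0 0 -2" --pt "0 0 -5" --pt "0 0 -8" --pt "0 0 -10" --pt "0 0 -12" --turn '[0, 0, 0, 0, 0]' --hand '[1, 1, 1, 1, 1]'

```text
clock: 6.2
eef_pos: [0.6122, 0.1133, 0.2202]
tool_rot: [0.646, 0.763, 0.001, 0.001]
ft_force: [-0.1, -0.4, -0.7]
grip_width: 0.0002
```

Call:
arm_command --pt "-4 0 0" --pt "-8 0 0" --pt "-12 0 0" --pt "-16 0 0" --pt "-20 0 0" --turn '[0, 0, 0, 0, 0]' --hand '[0.5, 0.5, 0.5, 0.5, 0.5]'

```text
clock: 6.62
eef_pos: [0.6449, -0.0857, 0.2183]
tool_rot: [0.646, 0.763, 0.0, 0.0]
ft_force: [0.7, 0.1, 0.0]
grip_width: 0.0425
```

Run:
```python
from h import *
for cam in("scene","top"):
    im,d=camera(cam);P=cloud(cam,d);save(im,cam+"2")
    for n in("fresh_fin","fresh_hinge"):
        for r in spot_point(cam,n)[:2]:print(cam,n,r["conf"],r["location"],unproj(cam,d,r["location"]).round(3))
    q=P[(abs(P[...,0]-.61)<.04)&(abs(P[...,1]-.13)<.03)&(P[...,2]<.15)];print(np.nanpercentile(q[:,2],[5,50,95]).round(4))
    B=np.array([-.164,.986])
    Q=P.reshape(-1,3);rel=Q[:,:2]-[.642,.145];u=rel@[.986,.164];v=rel@B
    k=(abs(u)<55)&(u<-.02)&(u>-.055)&(v>-.065)&(v<.05)&(Q[:,2]>.08)&(Q[:,2]<.12)
    if k.sum()>50: p=np.polyfit(v[k],Q[k,2],1);print(k.sum(),"slope",p)
```

```text
scene fresh_fin 0.67 [223.2, 242.0] [0.652 0.107 0.12 ]
scene fresh_hinge 0.7 [253.1, 213.9] [0.634 0.202 0.087]
[0.0026 0.0734 0.1042]
389 slope [0.00262744 0.09316025]
top fresh_fin 0.79 [175.6, 293.4] [0.647 0.103 0.118]
top fresh_hinge 0.77 [187.0, 241.5] [0.626 0.202 0.086]
[-0.0003  0.089   0.0932]
1074 slope [-0.00078632  0.0897231 ]
```

View pics/scene2.png

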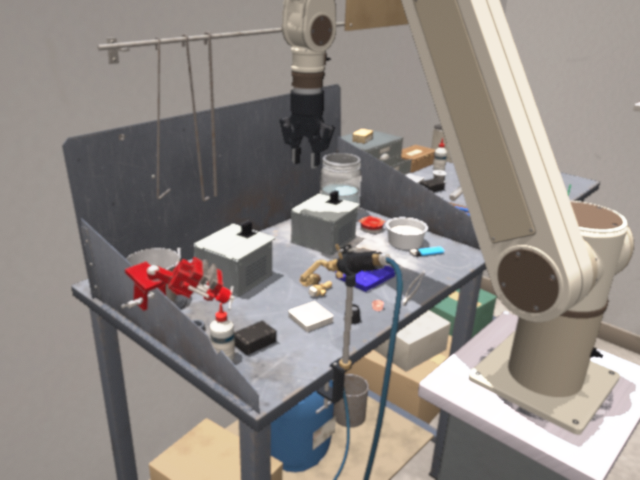

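Call:
arm_command --pt "-4 -1 0" --pt "-8 -2.5 1" --pt "-9.6 -2.5 3" --pt "-9.6 -2.5 5" --pt "-9.6 -2.5 6" --turn '[0, 0, 0, 0, 0]' --hand '[0.5, 0.5, 0.5, 0.5, 0.5]'

```text
clock: 7.33
eef_pos: [0.6346, -0.1823, 0.1557]
tool_rot: [0.646, 0.763, -0.001, -0.002]
ft_force: [-0.4, 0.8, -0.5]
grip_width: 0.0427
```

Call:
arm_command --pt "0 0 1.5" --pt "0 0 3" --pt "0 0 4" --pt "0 0 4.9" --pt "0 0 4.9" --turn '[0, 0, 0, 0, 0]' --hand '[0.5, 0.5, 0.5, 0.5, 0.5]'

```text
clock: 7.75
eef_pos: [0.6348, -0.1813, 0.1072]
tool_rot: [0.646, 0.764, -0.001, -0.002]
ft_force: [-0.3, 0.6, -0.2]
grip_width: 0.043
```

Run:
```python
from h import *
im,d=camera("scene");save(cv2.resize(im[120:270,240:420],None,fx=4,fy=4,interpolation=cv2.INTER_CUBIC),"scene3")
print(get_obs()["eef_pos"],get_obs()["ft_force"])
```

```text
[ 0.63534685 -0.18175356  0.10851855] [0.48465715 0.00386314 0.25747395]
```

View pics/scene3.png

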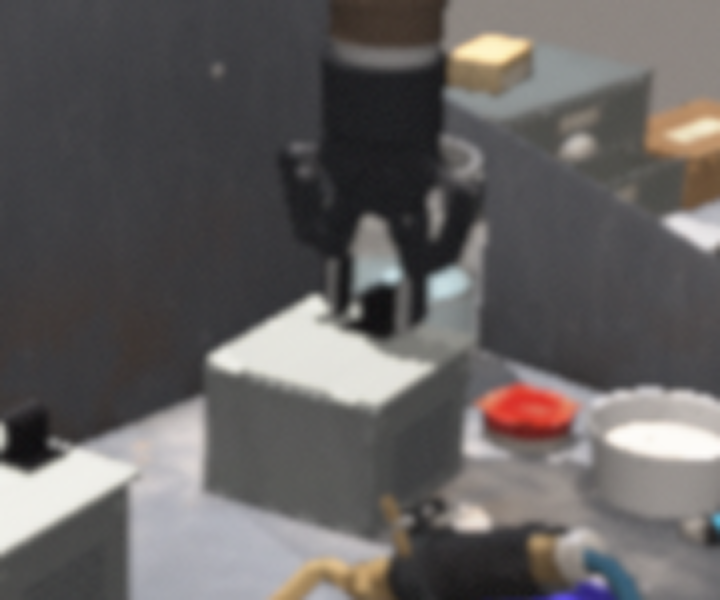

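Call:
arm_command --pt "-0.2 0 0" --pt "-0.2 0 0" --pt "-0.2 0 0" --pt "-0.2 0 0" --pt "-0.2 0 0" --turn '[0, 0, 0, 0, 0]' --hand '[0.5, 1, 1, 1, 1]'

```text
clock: 8.22
eef_pos: [0.6361, -0.1855, 0.1106]
tool_rot: [0.646, 0.763, -0.0, 0.001]
ft_force: [-2.6, -0.8, 5.2]
grip_width: 0.0129
```

Call:
arm_command --pt "0.2 0 -1.0" --pt "0.6 0 -2.0" --pt "1.0 0 -3.0" --pt "1.5 0 -3.9" --pt "2.1 0 -4.7" --turn '[0, 0, 0, 0, 0]' --hand '[1, 1, 1, 1, 1]'

```text
clock: 8.63
eef_pos: [0.6317, -0.1624, 0.156]
tool_rot: [0.646, 0.763, 0.0, -0.002]
ft_force: [1.0, 4.4, -12.1]
grip_width: 0.0127
```

Call:
arm_command --pt "0.7 0 -0.8" --pt "1.5 0 -1.5" --pt "2.3 0 -2.1" --pt "3.2 0 -2.7" --pt "4.1 0 -3.1" --turn '[0, 0, 0, 0, 0]' --hand '[1, 1, 1, 1, 1]'

```text
clock: 9.05
eef_pos: [0.6247, -0.1236, 0.187]
tool_rot: [0.647, 0.763, -0.001, -0.001]
ft_force: [-0.5, -0.2, -13.2]
grip_width: 0.0129
```

Call:
arm_command --pt "1 0 -0.4" --pt "2 0 -0.6" --pt "2.5 0 -0.7" --pt "3 0 -0.8" --pt "3 0 -0.8" --turn '[0, 0, 0, 0, 0]' --hand '[1, 1, 1, 1, 1]'

```text
clock: 9.47
eef_pos: [0.6195, -0.0945, 0.1957]
tool_rot: [0.647, 0.763, -0.002, -0.0]
ft_force: [-4.6, -3.2, -11.3]
grip_width: 0.0125
```

Run:
```python
from h import *
im,d=camera("scene");save(cv2.resize(im[120:270,240:420],None,fx=4,fy=4,interpolation=cv2.INTER_CUBIC),"scene4")
print(get_obs()["eef_pos"],get_obs()["ft_force"])
```

```text
[ 0.6195849  -0.09467029  0.1957643 ] [ -4.45885517  -3.04831721 -10.03538933]
```

View pics/scene4.png

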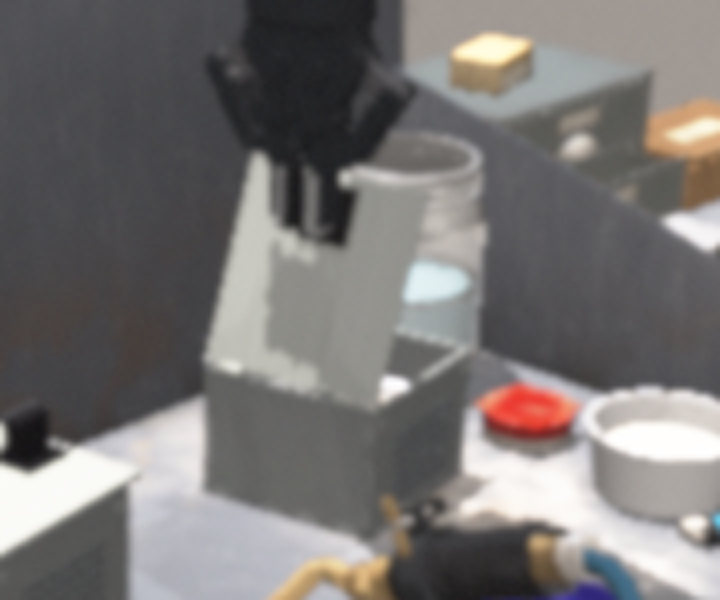

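Call:
arm_command --pt "0.8 0 0" --pt "1.6 0 0.05" --pt "2.4 0 0.1" --pt "3.2 0 0.2" --pt "3.6 0 0.3" --turn '[0, 0, 0, 0, 0]' --hand '[1, 1, 1, 1, 1]'

```text
clock: 9.93
eef_pos: [0.6135, -0.0605, 0.1946]
tool_rot: [0.647, 0.762, -0.002, 0.001]
ft_force: [-8.9, -6.6, -0.8]
grip_width: 0.0123
```

Call:
arm_command --pt "0 0 0" --pt "0 0 0" --pt "0 0 0" --pt "0 0 0" --pt "0 0 0" --turn '[0, 0, 0, 0, 0]' --hand '[0.6, 0.6, 0.6, 0.6, 0.6]'

```text
clock: 10.35
eef_pos: [0.6161, -0.0587, 0.1939]
tool_rot: [0.646, 0.763, 0.001, 0.001]
ft_force: [0.3, 0.9, 0.6]
grip_width: 0.0341
```

Call:
arm_command --pt "0 0 -2" --pt "0 0 -4" --pt "0 0 -6" --pt "0 0 -8" --pt "0 0 -10" --turn '[0, 0, 0, 0, 0]' --hand '[0.6, 0.6, 0.6, 0.6, 0.6]'

```text
clock: 10.77
eef_pos: [0.6153, -0.0587, 0.2937]
tool_rot: [0.647, 0.763, 0.0, 0.0]
ft_force: [-0.1, 0.1, 1.1]
grip_width: 0.0342
```

Run:
```python
from h import *
im,d=camera("scene");save(cv2.resize(im[90:270,210:430],None,fx=3.6,fy=3.3,interpolation=cv2.INTER_CUBIC),"scene5")
for cam in("scene","top"):
    im,d=camera(cam);P=cloud(cam,d)
    for n in("due_fin","due_hinge","filter"):
        for r in spot_point(cam,n)[:2]:print(cam,n,round(r["conf"],2),np.round(r["location"]),unproj(cam,d,r["location"]).round(3))
    Q=P.reshape(-1,3);rel=Q[:,:2]-[.628,-.140];u=rel@[.986,.165];v=rel@[-.165,.986];z=Q[:,2]
    for zl,zh in((.10,.13),(.13,.16),(.16,.19),(.19,.22)):
        k=(abs(u)<.05)&(v>0)&(v<.12)&(z>zl)&(z<zh);print(cam,zl,k.sum(),np.percentile(v[k],[5,50,95]).round(3) if k.sum()>5 else "")
```

```text
scene due_fin 0.89 [175. 308.] [ 0.617 -0.064  0.198]
scene due_hinge 0.71 [217. 312.] [ 0.617 -0.084  0.087]
scene filter 0.68 [297. 319.] [0.451 0.073 0.004]
scene 0.1 450 [0.052 0.057 0.061]
scene 0.13 452 [0.049 0.053 0.057]
scene 0.16 426 [0.046 0.05  0.061]
scene 0.19 512 [0.042 0.048 0.075]
top due_hinge 0.51 [185. 242.] [0.63  0.203 0.085]
top 0.1 0 
top 0.13 0 
top 0.16 0 
top 0.19 0
```

View pics/scene5.png

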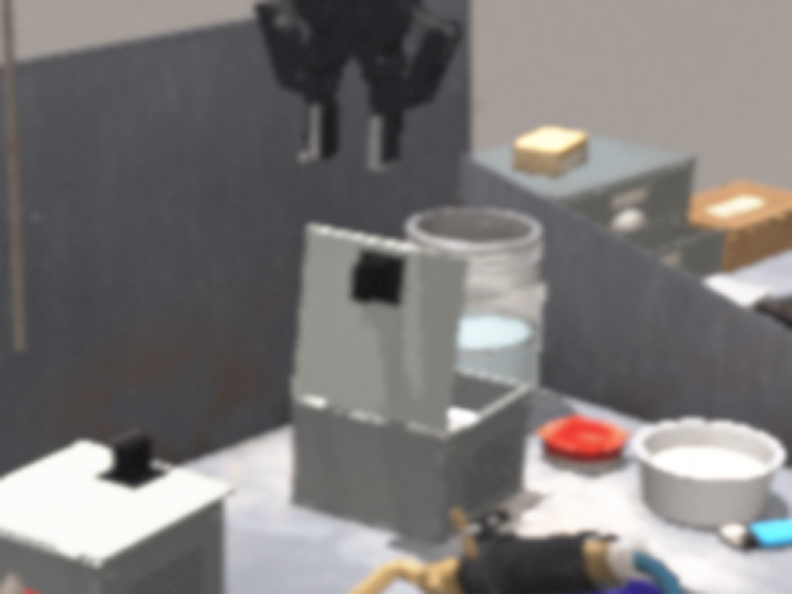

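Call:
arm_command --pt "-4 0 0" --pt "-8 0 0" --pt "-10 0 3" --pt "-10 0 6" --pt "-10 0 8.8" --turn '[0, 0, 0, 0, 0]' --hand '[1, 1, 1, 1, 1]'

```text
clock: 11.63
eef_pos: [0.6312, -0.1594, 0.2022]
tool_rot: [0.648, 0.762, -0.0, -0.0]
ft_force: [0.3, 1.1, -0.7]
grip_width: 0.0003
```

Call:
arm_command --pt "1.5 0 0" --pt "3 0 0" --pt "4.5 0 0" --pt "6 0 0" --pt "7 0 0" --turn '[0, 0, 0, 0, 0]' --hand '[1, 1, 1, 1, 1]'

```text
clock: 12.05
eef_pos: [0.6207, -0.0855, 0.2069]
tool_rot: [0.645, 0.764, 0.001, 0.002]
ft_force: [0.2, -0.4, 0.3]
grip_width: 0.0001
```

Call:
arm_command --pt "1 0 0" --pt "1 0 0" --pt "-3 0 0" --pt "-6 0 -1" --pt "-8 0 -4" --turn '[0, 0, 0, 0, 0]' --hand '[1, 1, 1, 0.6, 0.5]'

```text
clock: 12.47
eef_pos: [0.6312, -0.1686, 0.24]
tool_rot: [0.647, 0.763, -0.002, -0.004]
ft_force: [0.8, 0.1, -1.4]
grip_width: 0.0235
```

Call:
arm_command --pt "0 -4 -3" --pt "0 -8 -3" --pt "0 -12 -3" --pt "0 -16 -3" --pt "0 -18 -3" --turn '[0, 0, 0, 0, 0]' --hand '[0.5, 0.5, 0.5, 0.5, 0.5]'

```text
clock: 12.88
eef_pos: [0.4517, -0.1972, 0.2752]
tool_rot: [0.647, 0.762, -0.0, -0.0]
ft_force: [-0.2, 0.3, -0.7]
grip_width: 0.0426
```

Run:
```python
from h import *
for cam in("scene","top"):
    im,d=camera(cam);P=cloud(cam,d)
    if cam=="top":save(cv2.resize(im[110:300,340:520],None,fx=3,fy=3,interpolation=cv2.INTER_CUBIC),"top6")
    for n in("due_fin","due_hinge","filter"):
        for r in spot_point(cam,n)[:2]:print(cam,n,round(r["conf"],2),np.round(r["location"]),unproj(cam,d,r["location"]).round(3))
    Q=P.reshape(-1,3);rel=Q[:,:2]-[.628,-.140];u=rel@[.986,.165];v=rel@[-.165,.986];z=Q[:,2]
    for zl,zh in((.10,.13),(.13,.16),(.16,.19),(.19,.22)):
        k=(abs(u)<.05)&(v>0)&(v<.12)&(z>zl)&(z<zh);print(cam,zl,k.sum(),np.percentile(v[k],[5,50,95]).round(3) if k.sum()>5 else "")
    k=(abs(u)<.054)&(abs(v)<.054)&(z>.066)&(z<.09);print("tab",k.sum(),Q[k].mean(0).round(4),u[k].mean(),v[k].mean())
    if k.sum()>10:
        print(cv2.minAreaRect((np.c_[u[k],v[k]]*1000).astype(np.float32)), np.percentile(z[k],[50,90]))
```

```text
scene due_fin 0.92 [187. 299.] [ 0.605 -0.024  0.182]
scene due_hinge 0.64 [218. 311.] [ 0.62  -0.082  0.084]
scene due_hinge 0.18 [275. 365.] [ 0.439 -0.067  0.005]
scene 0.1 354 [0.062 0.067 0.073]
scene 0.13 363 [0.071 0.077 0.083]
scene 0.16 353 [0.082 0.089 0.116]
scene 0.19 397 [0.092 0.097 0.11 ]
tab 22 [ 0.6095 -0.1625  0.0765] -0.021931234132930674 -0.01915848796802185
((-24.25075912475586, 0.3492393493652344), (38.51383972167969, 115.12779235839844), 9.430680274963379) [0.07785838 0.0834401 ]
top due_fin 0.57 [197. 366.] [ 0.601 -0.028  0.175]
top due_hinge 0.75 [204. 392.] [ 0.63  -0.092  0.056]
top due_hinge 0.62 [285. 197.] [0.437 0.273 0.027]
top filter 0.87 [209. 416.] [ 0.622 -0.138  0.06 ]
top 0.1 81 [0.059 0.064 0.068]
top 0.13 98 [0.069 0.074 0.079]
top 0.16 159 [0.08  0.086 0.117]
top 0.19 468 [0.08  0.096 0.113]
tab 165 [ 0.6285 -0.1424  0.0776] 0.0001318251036999142 -0.002436263731778814
((1.5215048789978027, -17.890113830566406), (12.66229248046875, 71.07132720947266), 0.7973552942276001) [0.07850838 0.08088043]
```

View pics/top6.png

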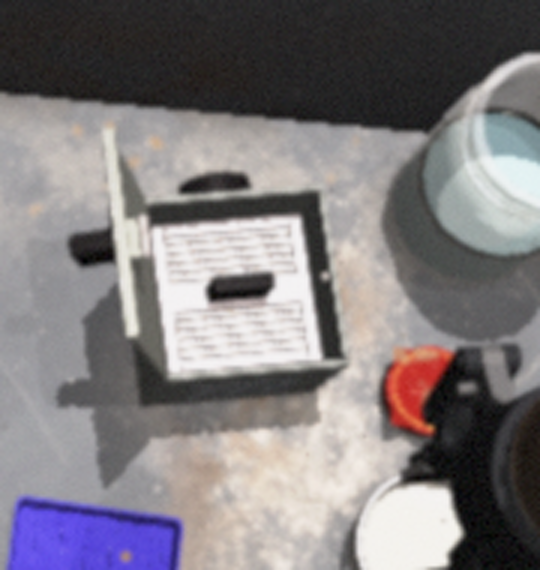

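Run:
```python
from h import *
im,d=camera("top");P=cloud("top",d)
Q=P.reshape(-1,3);rel=Q[:,:2]-[.628,-.140];u=rel@[.986,.165];v=rel@[-.165,.986];z=Q[:,2]
k=(abs(u)<.03)&(abs(v)<.04)&(z>.07)&(z<.09);print(k.sum(),Q[k].mean(0).round(4))
r=cv2.minAreaRect((Q[k][:,:2]*1000).astype(np.float32));print(r)
print(unproj("top",d,(205.7,420),z=.08))
T=np.array(r[0])/1000;o=get_obs();e=o["eef_pos"];q=o["tool_rot"]
from scipy.spatial.transform import Rotation as R
print(e,"tool delta cm",R.from_quat(q).inv().apply(np.r_[T,.08]-e)*100)
```

```text
147 [ 0.6289 -0.1418  0.0785]
((629.6056518554688, -142.19467163085938), (12.998425483703613, 39.72156524658203), 12.211560249328613)
[ 0.62457824 -0.14094104  0.08      ]
[ 0.45661624 -0.19664805  0.27396843] tool delta cm [ 2.50653486 17.96313495 19.39550604]
```

Call:
arm_command --pt "0.6 4 0" --pt "1.2 8 0" --pt "1.8 12 0" --pt "2.5 16 2" --pt "2.5 18 5" --turn '[0, 0, 0, 0, 0]' --hand '[0.5, 0.5, 0.5, 0.5, 0.5]'

```text
clock: 13.75
eef_pos: [0.635, -0.1405, 0.2266]
tool_rot: [0.645, 0.764, 0.003, 0.004]
ft_force: [0.3, -0.2, -0.7]
grip_width: 0.0429
```

Call:
arm_command --pt "0 0 3" --pt "0 0 6" --pt "0 0 9" --pt "0 0 10" --pt "0 0 10" --turn '[0, 0, 0, 0, 0]' --hand '[0.5, 0.5, 0.5, 0.5, 0.5]'

```text
clock: 14.17
eef_pos: [0.6268, -0.1416, 0.1197]
tool_rot: [0.646, 0.763, -0.002, -0.004]
ft_force: [-0.1, -1.4, 1.1]
grip_width: 0.0427
```

Run:
```python
from h import *
from scipy.spatial.transform import Rotation as R
o=get_obs();print(o["eef_pos"],o["ft_force"],R.from_quat(o["tool_rot"]).inv().apply(np.array([.629,-.142,.072])-o["eef_pos"])*100)
```

```text
[ 0.62681883 -0.14156516  0.11973242] [-0.10793912 -1.35842185  1.09433512] [-0.09454627  0.24595166  4.77115037]
```

Call:
arm_command --pt "0 0.1 1.5" --pt "0 0.1 3" --pt "0 0.1 4" --pt "0 0.1 5" --pt "0 0.1 5" --turn '[0, 0, 0, 0, 0]' --hand '[0.5, 0.5, 0.5, 0.5, 0.5]'

```text
clock: 14.58
eef_pos: [0.6294, -0.1423, 0.0732]
tool_rot: [0.646, 0.763, -0.0, -0.001]
ft_force: [-0.4, -0.2, -1.5]
grip_width: 0.0429
```

Call:
arm_command --pt "0 0 0" --pt "0 0 0" --pt "0 0 0" --pt "0 0 0" --pt "0 0 0" --turn '[0, 0, 0, 0, 0]' --hand '[0.5, 1, 1, 1, 1]'

```text
clock: 15.0
eef_pos: [0.6309, -0.1427, 0.0757]
tool_rot: [0.646, 0.763, 0.001, 0.001]
ft_force: [0.2, 0.1, 3.5]
grip_width: 0.0107
```

Call:
arm_command --pt "0 0 -1" --pt "0 0 -2" --pt "0 0 -3" --pt "0 0 -4" --pt "0 0 -5.5" --turn '[0, 0, 0, 0, 0]' --hand '[1, 1, 1, 1, 1]'

```text
clock: 15.42
eef_pos: [0.6295, -0.1423, 0.1297]
tool_rot: [0.646, 0.763, -0.0, -0.001]
ft_force: [0.6, 0.2, -0.6]
grip_width: 0.0104
```

Call:
arm_command --pt "0 0 -1.5" --pt "0 0 -3" --pt "0 0 -4.5" --pt "0 0 -5.5" --pt "0 0 -5.5" --turn '[0, 0, 0, 0, 0]' --hand '[1, 1, 1, 1, 1]'

```text
clock: 15.83
eef_pos: [0.6316, -0.1429, 0.1882]
tool_rot: [0.646, 0.763, 0.001, 0.003]
ft_force: [1.2, -0.4, -0.6]
grip_width: 0.0106
```

Run:
```python
from h import *
from scipy.spatial.transform import Rotation as R
im,d=camera("scene");save(cv2.resize(im[90:290,210:430],None,fx=3.3,fy=3,interpolation=cv2.INTER_CUBIC),"scene7")
o=get_obs();print(o["eef_pos"],o["ft_force"],o["ft_torque"],o["grip_width"],R.from_quat(o["tool_rot"]).inv().apply(np.array([.439,-.067,.15])-o["eef_pos"])*100)
```

```text
[ 0.63098139 -0.14269487  0.18635906] [-0.24185702 -0.35338859 -1.65309767] [-0.04153104  0.00413809  0.01236906] 0.010289839519063596 [ 10.62480911 -17.70709821   3.55775341]
```

View pics/scene7.png

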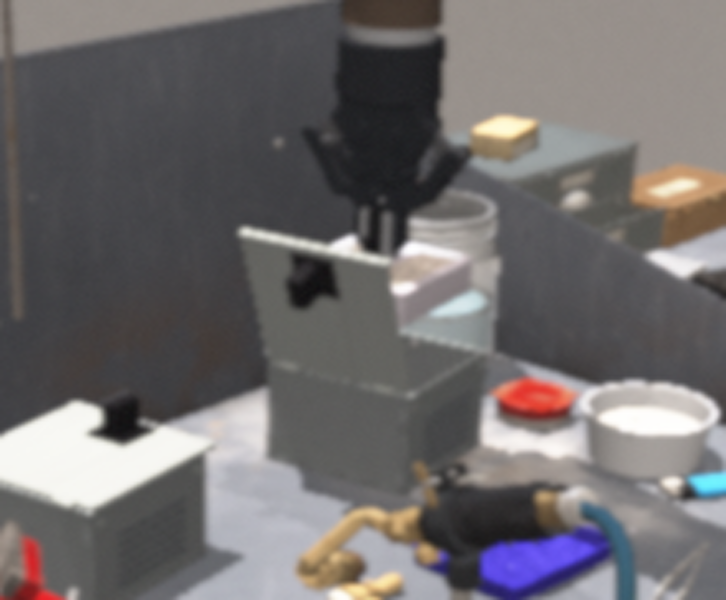

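Call:
arm_command --pt "0 -1.5 0" --pt "0 -4 0" --pt "0 -6.5 0" --pt "0 -9 0" --pt "0 -11.5 0" --turn '[0, 0, 0, 0, 0]' --hand '[1, 1, 1, 1, 1]'

```text
clock: 16.3
eef_pos: [0.5146, -0.1611, 0.1829]
tool_rot: [0.646, 0.763, -0.001, -0.001]
ft_force: [0.0, -0.4, -0.3]
grip_width: 0.0103
```

Call:
arm_command --pt "0 -2.5 0" --pt "0 -5 0" --pt "2 -6.2 0" --pt "4 -6.2 0" --pt "6 -6.2 0" --turn '[0, 0, 0, 0, 0]' --hand '[1, 1, 1, 1, 1]'

```text
clock: 16.72
eef_pos: [0.4436, -0.1121, 0.1834]
tool_rot: [0.647, 0.762, -0.0, -0.001]
ft_force: [-0.1, -0.2, -0.3]
grip_width: 0.0106
```

Call:
arm_command --pt "2 0 0" --pt "4 0 0.8" --pt "4.6 0 1.8" --pt "4.6 0 2.8" --pt "4.6 0 3.5" --turn '[0, 0, 0, 0, 0]' --hand '[1, 1, 1, 1, 1]'

```text
clock: 17.13
eef_pos: [0.4367, -0.0662, 0.1478]
tool_rot: [0.646, 0.763, -0.001, -0.001]
ft_force: [-0.2, -1.0, -1.8]
grip_width: 0.0106
```

Call:
arm_command --pt "0 0 0" --pt "0 0 0" --pt "0 0 0" --pt "0 0 0" --pt "0 0 0" --turn '[0, 0, 0, 0, 0]' --hand '[1, 1, 1, 1, 1]'

```text
clock: 17.55
eef_pos: [0.4384, -0.0673, 0.1498]
tool_rot: [0.647, 0.763, 0.0, 0.0]
ft_force: [0.2, -0.4, -0.9]
grip_width: 0.0107
```

Run:
```python
from h import *
o=get_obs();print(o["eef_pos"],o["ft_force"],o["joint_vel"].round(3),o["grip_width"])
for cam in("top","scene"):
    im,d=camera(cam);P=cloud(cam,d);save(im,cam+"8")
    for n in("filter","fresh_fin","due_fin","dust_tray","bench_block","needle_valve","charcoal"):
        for r in spot_point(cam,n)[:1]:print(cam,n,round(r["conf"],2),np.round(r["location"]),unproj(cam,d,r["location"]).round(3))
    Q=P.reshape(-1,3)
    rel=Q[:,:2]-[.628,-.140];u=rel@[.986,.165];v=rel@[-.165,.986];z=Q[:,2]
    for zl,zh in((.10,.13),(.19,.22)):
        k=(abs(u)<.05)&(v>.04)&(v<.12)&(z>zl)&(z<zh);print("cover",zl,k.sum(),np.median(v[k]).round(3) if k.sum()>5 else "")
```

```text
[ 0.43842215 -0.06729854  0.14978661] [ 0.22468639 -0.437885   -0.90640325] [ 0.001 -0.002 -0.001 -0.001  0.001  0.001] 0.01068210148129232
top filter 0.87 [297. 379.] [ 0.404 -0.024  0.464]
top fresh_fin 0.75 [173. 296.] [0.653 0.1   0.117]
top due_fin 0.96 [196. 365.] [ 0.602 -0.026  0.18 ]
top bench_block 0.92 [307. 263.] [0.408 0.142 0.016]
top needle_valve 0.66 [188. 243.] [0.625 0.198 0.088]
top charcoal 0.79 [287. 197.] [0.433 0.274 0.027]
cover 0.1 79 0.064
cover 0.19 463 0.096
scene filter 0.6 [238. 365.] [ 0.412 -0.02   0.124]
scene fresh_fin 0.95 [225. 240.] [0.653 0.111 0.116]
scene due_fin 0.56 [187. 298.] [ 0.607 -0.023  0.181]
scene dust_tray 0.74 [273. 362.] [ 0.448 -0.068  0.007]
scene bench_block 0.75 [319. 311.] [0.392 0.164 0.018]
scene needle_valve 0.75 [298. 319.] [0.449 0.077 0.004]
scene charcoal 0.72 [343. 256.] [0.407 0.294 0.021]
cover 0.1 353 0.067
cover 0.19 409 0.097
```

View pics/scene8.png

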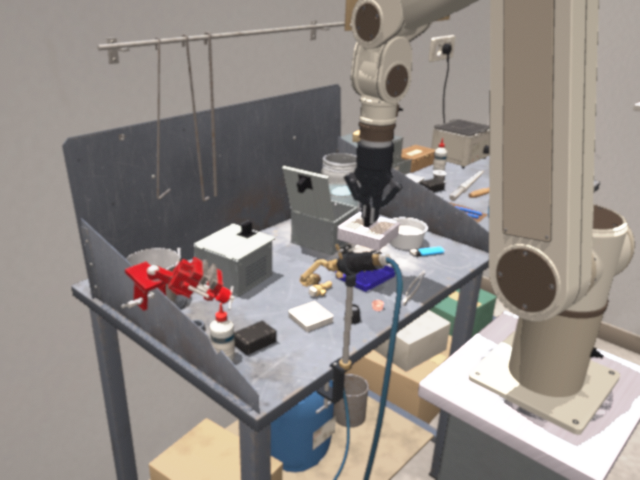

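The plate hangs level over the tray at about (370, 232), and the tray shows at (370, 275). The first cover is shut, the second stands well back, and the small things are in place.

```bash
python3 -c "
from workcell import *
print(job_done())"
```

```text
the job is handed in; nothing more can be done
None
```

I did all the steps in order and handed the job in at about 18 s. The hand-in gave no verdict.

- **First cover:** I pressed the ajar cover down until its catch held. It ended with its fin at 0.118 m and a plate slope near zero. At the last check the fin still read 0.116–0.117 m, so it stayed shut.
- **Second cover:** I lifted it by its fin to about 1.45 rad. That left it leaning a little over the box, so I pushed it back to about 1.9 rad, and it was still there at the last check.
- **Filter plate:** I drew it straight up by its tab and moved it over the tray. The fingers are still closed on the tab, with an opening of 10.7 mm. The tool is at (0.438, -0.067) m, against the tray centre I measured at (0.439, -0.067) m. The underside is about 0.10 m above the bench, worked out from the tool height rather than measured directly. The plate looks level and still.
- **Loose things:** The flat block and charcoal read within about 10 mm of their first readings in both cameras, and the valve in the scene camera.

Two network results in the last top picture were wrong. It put `needle_valve` on the first box's hinge, and its `filter` point fell on the arm; the scene camera contradicted both. It also did not find `dust_tray`, presumably because the plate and arm cover it there. The scene camera's reading for the tray was within about 10 mm of my first measurement.

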